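# Pin the link of a jar-filler valve, close the housing and hold it shut

## Task

Put the jar filler's valve back together: take the blue-headed pin from the rack and push it fully home, head down on the fork, through the fork and the brass link in the lower housing half. Then fit the blue upper half over it on the two dowels (yellow-marked end on the thick brass dowel) and press it down against its spring-loaded red seal until the two halves meet. Finish while still holding it pressed shut, with the other two pins left in the rack and the jars, label roll and wrench left where they are.

Things in the scene. Friction and masses are not known exactly. Their poses are not given: they have to be found in the camera images.
- lower: Lower housing half, fixed: aluminium block 190 x 116 x 25 mm (x, y, z), origin at the centre of its underside on the table, z up, x along its long side towards the brass dowel. Its flat top at z = 25 mm is the parting face, where the upper half lands. It carries two dowels, a grey fork in the middle with a brass link in it, and the red seal.
- dowel_big (a point): Tip of the thick brass dowel: 16 mm diameter, at x = +67, y = 0 mm of the lower half, 30 mm tall above the parting face, top 10 mm tapering to half the diameter.
- dowel_small (a point): Tip of the thin dark dowel: 10 mm diameter, at x = -67, y = 0 mm of the lower half, 30 mm tall above the parting face, top 10 mm tapering to half the diameter.
- fork_hole (a point): Mouth of the pin hole, in the upper face of the grey fork (36 x 40 mm in x, y): on the lower half's z axis, 42 mm above its origin. The hole, 12.5 mm diameter with a chamfered mouth, runs straight down through fork, link and block to the table. The link has 1.2 mm of play along x and centres itself on the pin.
- seal (a joint): Spring-loaded red sealing frame (90 x 98 mm) round the fork: 0 when it stands 5 mm proud of the parting face, grows (m) as it is pushed down; about 0.005 when the halves meet. It pushes up with about 6 N at 0 and 11 N at 0.005, so the upper half's own weight does not close it.
- upper: Upper housing half, loose, 0.28-0.44 kg, upright on the table: blue hollow cover 180 x 100 mm (x, y), open below. Origin: centre of its underside, z up, x along its long side to the yellow-marked end. 12 mm thick end flanges carry the dowel holes; the dome (88 x 100 mm) between is 56 mm high, hollow to 49 mm. Closed: origin 25 mm above the lower half's, x axes the same way.
- upper_grip (a point): Centre of the top of the upper half's black grip rib, 88 mm above the upper half's origin. The rib is 70 mm along x, 16 mm along y and 32 mm tall; it stands on the dome, z = 56 to 88 mm.
- upper_mark (a point): Centre of the large dowel hole (18 mm diameter, through the flange, yellow marks either side) at the underside of the upper half, x = +67, y = 0 mm. The small hole (12 mm) is at x = -67, y = 0 mm.
- pin: Loose retaining pin, 35 to 60 g: blue round head, 22 mm diameter, 26 mm tall, on a steel shank 10 mm in diameter, 38 mm long, whose last 6 mm taper to 5 mm. Origin: on the axis at the underside of the head; z up through the head. Starts upright in a hole of the rack, its head resting on the rack. Home: origin at the mouth of the pin hole.
- rack: White pin rack, fixed, 150 x 50 x 45 mm (x, y, z); origin: centre of its underside; three 12 mm holes in a row at x = -50, 0 and +50 mm, one pin in each.
- spare_a: Spare pin with a red head like the blue pin's but a shank of only 22 mm; origin at the underside of the head. Stays in the rack.
- spare_b: Spare pin with a white head like the blue pin's but a shank of only 22 mm; origin at the underside of the head. Stays in the rack.
- jar0: Loose filled jar of sauce with a gold lid, 72 mm diameter, 125 mm tall; origin: centre of its underside. Bystander.
- jar1: Loose filled jar of sauce with a gold lid, 72 mm diameter, 125 mm tall; origin: centre of its underside. Bystander.
- jar2: Loose filled jar of sauce with a gold lid, 72 mm diameter, 125 mm tall; origin: centre of its underside. Bystander.
- jar3: Loose filled jar of sauce with a gold lid, 72 mm diameter, 125 mm tall; origin: centre of its underside. Bystander.
- roll: Loose roll of labels standing on end, 110 mm diameter, 60 mm tall; origin: centre of its underside. Bystander.
- wrench: Loose wrench, 160 mm long, lying flat on the table; origin under its middle, x along it. Bystander.
There are look-alikes about, which are no part of the job. Of the things like the upper, leave any that is orange; of the rest the smaller one is meant.

How it is judged:
On the way, in this order (a step that is already met when the one before it is completed fails the run):
1. the blue pin is fully home through fork and link, the upper half still away (z of pin in the frame of lower below 0.0445 m and horizontal distance between pin and lower below 0.004 m and angle between the z axis of pin and the z axis of lower, either way round below 0.12 rad and horizontal distance between upper and lower above 0.08 m), for 0.2 s.
2. the upper half sits on both dowels, right way round (horizontal distance between upper and lower below 0.004 m and angle between the x axis of upper and the x axis of lower, either way round below 0.04 rad and x of upper_mark in the frame of lower above 0.05 m and z of upper in the frame of lower below 0.034 m), for 0.1 s.
At the end, for the whole second after the job is handed in: Pin home: head within 2.5 mm of the fork, 4 mm of its axis, 0.12 rad upright. Upper half right way round on both dowels (4 mm, 0.04 rad; level 0.03 rad), at rest, gap under 1.8 mm, seal down over 3 mm, fingers on it with over 3 N, bearing on the lower half with over 1 N (z of pin in the frame of lower below 0.0445 m and horizontal distance between each of pin, upper and lower below 0.004 m and angle between the z axis of pin and the z axis of lower, either way round below 0.12 rad and angle between the x axis of upper and the x axis of lower, either way round below 0.04 rad and x of upper_mark in the frame of lower above 0.05 m and z of upper in the frame of lower below 0.0268 m and angle between the z axis of upper and the z axis of lower, either way round below 0.03 rad and value of joint seal above 0.003 m and contact force between the fingers and upper above 3 N and contact force between upper and lower above 1 N and linear speed of upper below 0.02 m/s); the arm keeps its last pose, push and grip.
It fails at once if a jar, the label roll or the wrench is shoved more than 25 mm (distance of any of jar0, jar1, jar2, jar3, roll, wrench from where it was at the start of the episode above 0.025 m).
It fails at once if a jar is tipped (angle between any of jar0, jar1, jar2, jar3's own z axis and vertical above 0.4 rad).
It fails at once if a spare pin is taken from the rack (distance of any of spare_a, spare_b from where it was at the start of the episode above 0.015 m).
It also fails if it takes over 64 s, if anything falls off the work surface, if the arm or the gripper's body presses on something with over 40 N, if the wrist force passes 120 N, or if a joint passes its speed limit or range.

## Robot

A 7-joint arm with a two-finger parallel gripper is mounted at the origin on the work surface. World frame = base frame: x ahead of the robot, y to its left, z up, the work surface at z = 0. Lengths are in m, angles in rad, forces in N, time in s.
With the tool pointing down it reaches from about 0.425 to 0.925 m from the base axis. Payload 6.8 kg.
Tool frame: the origin (TCP) lies midway between the tips of the shut fingers; the grasp point (between the pads) lies 19 mm behind it; z points along the fingers, y is the line along which they close (so a half turn about z gives the same grasp; the last joint's range is limited). The gripper opens to 85 mm and grips with 20 to 120 N. Pads are 22 mm wide; open, the fingers measure 114 mm over their backs; the gripper's body (76 mm by 85 mm) begins 54 mm behind the grasp point. The pads swing forward as they close: fully open they stand 13 mm farther back than shut.
Start: joints at [1.014, 0.477, 0.022, 1.555, -0.011, 1.109, -0.083], TCP at [0.293, -0.608, 0.231] pointing down, gripper open.
Joint ranges: [-2.96, 2.96], [-0.34, 2.1], [-1.41, 1.46], [0.24, 2.44], [-1.37, 4.51], [0.17, 1.92], [-2.96, 2.96]. Speed limits (rad/s): [2.39, 2.39, 3.14, 3.14, 3.14, 3.14, 3.14].

## Interface

Orientations are given as [roll, pitch, yaw] about the fixed x, y, z axes, in that order (R = Rz(yaw) Ry(pitch) Rx(roll)).
In Python, from plant import r gives the robot as it stands.
- The arm moves only by the tool servo_tool, never from a script. Its argument "series" is a list of rows, each a list of 7 numbers: the shift along the tool's x, y, z in mm, then the turn, a rotation vector about the tool's x, y, z in rad, then the opening, from -1 (shut) to 1 (fully open). In form: [[x, y, z, ax, ay, az, claw], ...]. A call has 1 to 12 rows; each row shifts and turns the commanded pose from where the row before left it, along the tool's axes as they then stand; what a row does not reach is not made up. A row lasts 1/10 s, in which the tool goes at most 50 mm and 8.59 degrees, less where a joint would pass 70% of its speed; a pose out of reach is approached as far as the arm can. A call is refused whole if a number of a shift passes 50 or a number of a turn 0.15, either way. A call with a gripper value outside its range is refused whole. The fingers move at their own pace and stop on an object; the grip force is fixed at half the most. Time passes only in rows, so rows that do not move let the fingers close. It gives the time, the measured TCP pose, the force, the opening and the grip force at its end, in the units of the state.
- r.sense(): the state, without advancing time (a new reading comes with each control period).
- r.read_camera(name): name is "scene" or "top"; returns a dict with "pixels" (420x560x3 uint8, blue, green, red), "range_z" (420x560 float32, m along the optical axis (not along the pixel's ray), 0 where there is no reading), "fx", "fy", "cx", "cy" (pixels), "dist_coeffs" ([k1, k2, p1, p2, k3] as OpenCV has them; the pictures are not rectified), "position" and "rotation" of the camera in the world. Camera axes: x right, y down, z forward; pixel columns grow to the right and rows downward; lengths in m; the calibration is good to about 2 mm. A picture is of the moment at which its call begins.
- r.job_done(): hands the job in; it is judged then, once.
Trained networks look in a picture, given as the dict that the camera call returned (one of the last four; its "shot" number tells which), for a name from the list of things; names that differ only in an ending like _2 or _b are one class to them, and where a whole thing is asked for, a point or a joint stands for the part that bears it (a point fixed in the world has none). Each returns a list of dicts, best first, with "confidence" (0 to 1); they miss things now and then, are a little off and sometimes report something else, mostly with a low value. They report only what shows in the picture. A call takes as long as a camera call. They do not tell look-alikes from the thing itself.
- r.spot_in(picture, thing): "centre" ([row, column] in pixels, amid what is visible of it).
The state is a dict: "t": time; "qpos": joint angles; "joint_vel": joint speeds; "effort": joint torques, N m; "ee_pos": TCP position; "tool_rot": TCP orientation; "contact_force": force on the tool from outside, world axes, zero at the start; "ft_torque": the same for the moment, N m; "gripper_width": opening from 0.0 (shut) to 1.0 (fully open); "grasp_force": force on a finger pad.
Only numpy, scipy, OpenCV 4.12 (cv2) and the standard library are available. Lean on these libraries where they do the work, as an engineer would, in place of code of your own. Each camera call takes 0.05 s, during which the arm holds its last target. There are 200 camera calls.

## Working session

There is one attempt and no reset: what is moved stays moved. The work goes in short steps, Python scripts to look and compute and a tool call to move; the robot and the scene stay as the last step left them, time stands still between calls to the robot, and variables do not carry over. Pictures are saved under pics/ and viewed, at most 10 in all, crops included, and the job is handed in when it is done.

Besides the shell and the picture viewer there is one more tool, called by a JSON object that holds its "method" and its "body". servo_tool: Moves the arm, as the interface text tells. Its arguments: {"type":"object","properties":{"series":{"type":"array"}},"required":["series"]}

```bash
mkdir -p pics; ls; cat > h.py <<'E'
import numpy as np, cv2
from plant import r
def K(p): return np.array([[p["fx"],0,p["cx"]],[0,p["fy"],p["cy"]],[0,0,1.]])
def cloud(p):
    H,W=p["range_z"].shape
    v,u=np.mgrid[:H,:W]
    uv=np.stack([u,v],-1).reshape(-1,1,2).astype(np.float32)
    n=cv2.undistortPoints(uv,K(p),np.array(p["dist_coeffs"])).reshape(H,W,2)
    z=p["range_z"]; c=np.dstack([n[...,0]*z,n[...,1]*z,z])
    R=np.array(p["rotation"])
    w=c@R.T+np.array(p["position"]); w[z==0]=np.nan
    return w
def ray(p,rc):
    n=cv2.undistortPoints(np.array([[[rc[1],rc[0]]]],np.float32),K(p),np.array(p["dist_coeffs"])).ravel()
    return np.array(p["position"]),np.array(p["rotation"])@np.array([n[0],n[1],1])
E
python3 - <<'E'
from h import *
np.set_printoptions(precision=3,suppress=True)
print(r.sense())
for n in ("scene","top"):
    p=r.read_camera(n); np.save(n+".npy",p,allow_pickle=True)
    cv2.imwrite(f"pics/{n}0.png",p["pixels"]); w=cloud(p)
    print(n,np.array(p["position"]),np.array(p["rotation"]).tolist(),p["fx"],p["cx"],p["dist_coeffs"])
    for t in "lower dowel_big dowel_small fork_hole upper upper_grip upper_mark pin rack spare_a spare_b".split():
        for d in r.spot_in(p,t)[:3]:
            c=d["centre"]; i,j=map(lambda a:int(round(a)),c); print(t,round(d["confidence"],2),np.round(c,1),w[i,j])
E
```

```text
pics
{'t': 0.0, 'qpos': array([ 1.014,  0.478,  0.022,  1.556, -0.012,  1.109, -0.083]), 'joint_vel': array([ 0.001, -0.001,  0.   , -0.001,  0.   , -0.001, -0.   ]), 'effort': array([ -0.   , -59.644,   1.608, -28.12 ,   0.012,   0.009,   0.   ]), 'ee_pos': array([ 0.293, -0.608,  0.23 ]), 'tool_rot': array([-3.14 ,  0.   ,  0.449]), 'contact_force': array([ 0.527, -0.635,  0.983]), 'ft_torque': array([-0.015, -0.089, -0.015]), 'grasp_force': 0.0, 'gripper_width': 0.998494280117898}Traceback (most recent call last):
  File "<stdin>", line 6, in <module>
  File "h.py", line 11, in cloud
    w=c@R.T+np.array(p["position"]); w[z==0]=np.nan
      ~~~~~^~~~~~~~~~~~~~~~~~~~~~~~
ValueError: operands could not be broadcast together with shapes (420,560) (3,)
```

```bash
sed -i 's/np.array(p\["rotation"\])/Rot(p)/' h.py; cat >> h.py <<'E'
from scipy.spatial.transform import Rotation
def Rot(p): return Rotation.from_euler("xyz",p["rotation"]).as_matrix()
E
python3 - <<'E'
from h import *
np.set_printoptions(precision=3,suppress=True)
for n in ("scene","top"):
    p=r.read_camera(n); np.save(n+".npy",p,allow_pickle=True)
    cv2.imwrite(f"pics/{n}0.png",p["pixels"]); w=cloud(p)
    print(n,np.array(p["position"]),p["rotation"],p["fx"],p["cx"],p["dist_coeffs"])
    for t in "lower dowel_big dowel_small fork_hole upper upper_grip upper_mark pin rack spare_a spare_b".split():
        for d in r.spot_in(p,t)[:3]:
            c=d["centre"]; i,j=map(lambda a:int(round(a)),c); print(t,round(d["confidence"],2),np.round(c,1),w[i,j])
E
```

```text
scene [1.296 0.831 1.03 ] [-2.251 -0.005  2.362] 485.1684278781855 284.61597425509393 [-0.175  0.     0.     0.     0.   ]
lower 0.76 [252.2 246.4] [0.635 0.006 0.04 ]
dowel_big 0.69 [251.7 247. ] [0.633 0.008 0.041]
dowel_small 0.85 [256.7 245.5] [0.642 0.013 0.029]
fork_hole 0.81 [254.5 248.4] [0.628 0.006 0.028]
fork_hole 0.49 [225.5 299.7] [0.408 0.011 0.01 ]
upper 0.94 [304.  421.6] [0.442 0.496 0.05 ]
upper 0.91 [276.1 347.4] [0.51  0.289 0.057]
upper 0.75 [235.3 402.4] [0.255 0.298 0.057]
upper_grip 0.85 [281.3 348.4] [0.517 0.3   0.05 ]
upper_grip 0.67 [233.2 405.3] [0.255 0.307 0.071]
upper_grip 0.64 [305.3 422. ] [0.441 0.497 0.046]
upper_mark 0.97 [302.1 423.1] [0.44  0.497 0.057]
upper_mark 0.75 [281.5 346.9] [0.517 0.297 0.044]
upper_mark 0.7 [231.8 402.8] [0.262 0.303 0.077]
rack 0.59 [197.6 209.5] [ 0.553 -0.273  0.048]
spare_a 0.37 [186.6 211. ] [ 0.529 -0.294  0.072]
spare_b 0.37 [186.6 211. ] [ 0.529 -0.294  0.072]
top [ 0.358 -0.004  1.274] [-3.033 -0.004 -1.573] 453.1570320920257 280.1501965087799 [-0.106  0.     0.     0.     0.   ]
lower 0.88 [166.  280.9] [ 0.6
[... 297 characters left out ...]
99 0.459 0.056]
upper 0.8 [212.5 181.3] [0.478 0.259 0.057]
upper_grip 0.86 [215.2 178.7] [0.468 0.259 0.08 ]
upper_grip 0.84 [314.6 175.9] [0.205 0.264 0.075]
upper_grip 0.84 [241.4 110.6] [0.399 0.451 0.055]
upper_mark 0.85 [317.  173.1] [0.2   0.273 0.074]
upper_mark 0.76 [215.1 177.2] [0.467 0.263 0.087]
upper_mark 0.71 [239.  109.2] [0.404 0.456 0.059]
rack 0.76 [193.6 380.5] [ 0.529 -0.285  0.044]
spare_a 0.53 [172.9 384.2] [ 0.582 -0.291  0.073]
spare_a 0.47 [195.8 387.2] [ 0.522 -0.302  0.052]
spare_a 0.45 [215.  179.1] [0.468 0.259 0.08 ]
spare_b 0.53 [172.9 384.2] [ 0.582 -0.291  0.073]
spare_b 0.47 [195.8 387.2] [ 0.522 -0.302  0.052]
spare_b 0.45 [215.  179.1] [0.468 0.259 0.08 ]
```

View pics/scene0.png

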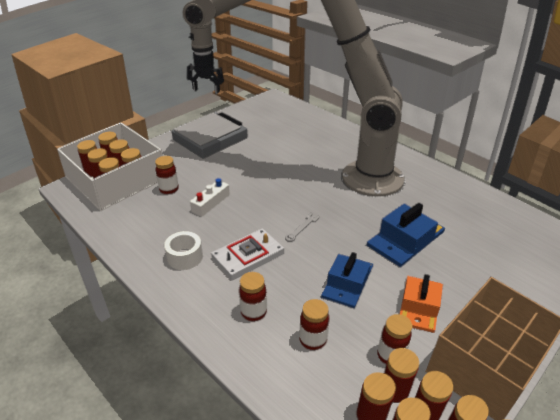

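View pics/top0.png

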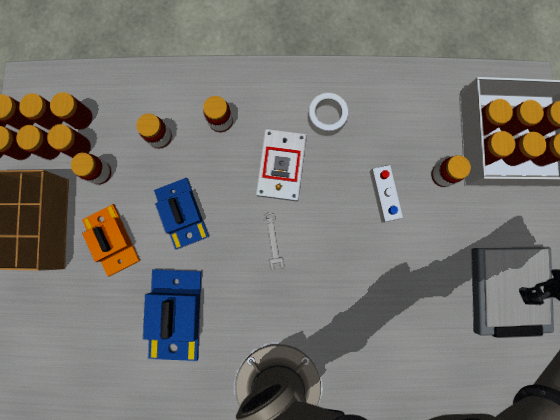

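```bash
python3 - <<'E'
from h import *
a=np.load("top.npy",allow_pickle=True).item()["pixels"]; b=np.load("scene.npy",allow_pickle=True).item()["pixels"]
f=lambda im,r0,r1,c0,c1: cv2.resize(im[r0:r1,c0:c1],(400,300),interpolation=cv2.INTER_CUBIC)
o=np.vstack([np.hstack([f(a,172,262,130,250),f(a,265,370,104,244)]),np.hstack([f(a,120,210,222,342),f(a,155,230,340,440)])])
cv2.imwrite("pics/crop1.png",o)
o=np.vstack([np.hstack([f(b,250,310,310,390),f(b,222,282,205,285)]),np.hstack([f(b,170,221,176,244),f(b,195,261,360,448)])])
cv2.imwrite("pics/crop2.png",o)
E
```

```text
(no output)
```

View pics/crop1.png

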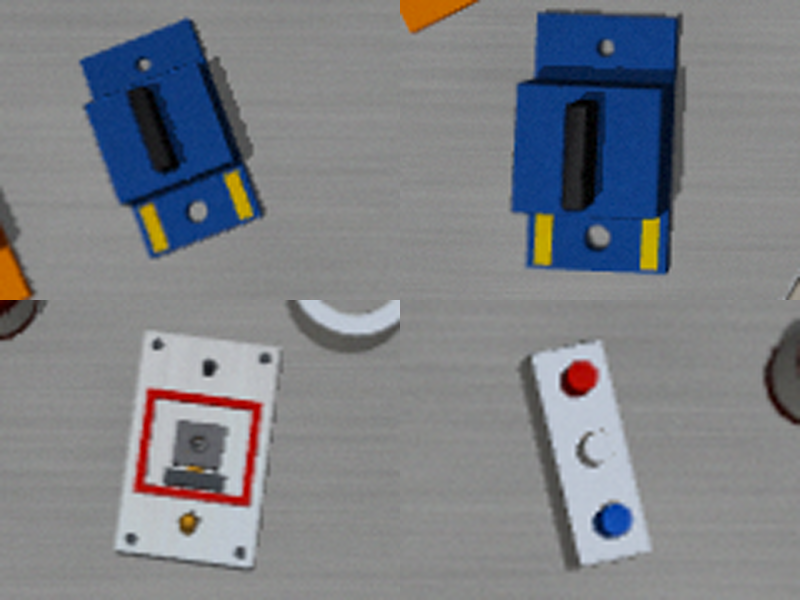

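View pics/crop2.png

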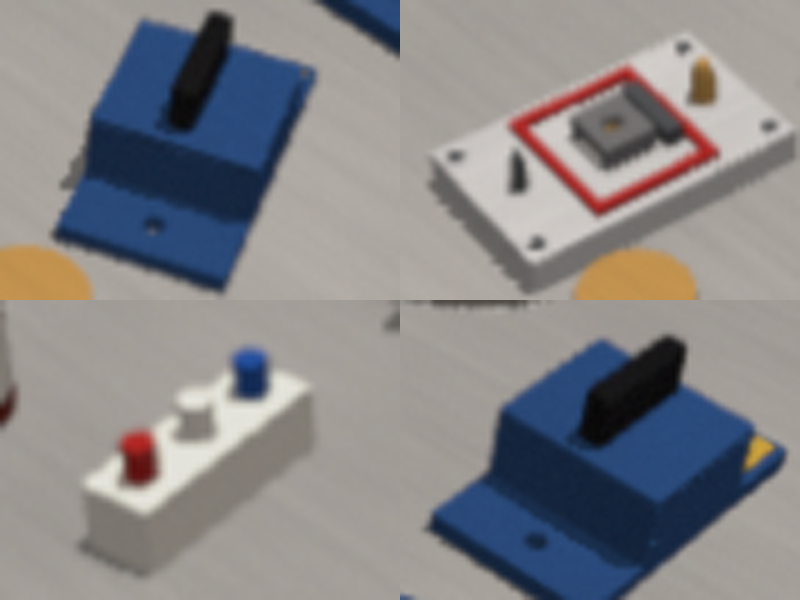

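```bash
python3 - <<'E'
from h import *
np.set_printoptions(precision=4,suppress=True)
P={n:np.load(n+".npy",allow_pickle=True).item() for n in ("top","scene")}
reg={"pin":(.478,-.31,.04),"rack":(.53,-.29,.1),"up":(.48,.26,.15),"low":(.61,-.01,.13)}
for n,p in P.items():
    w=cloud(p); hsv=cv2.cvtColor(p["pixels"],cv2.COLOR_BGR2HSV).astype(int); h,s,v=[hsv[...,i] for i in range(3)]
    x,y,z=[w[...,i] for i in range(3)]
    tab=(abs(x-.55)<.3)&(abs(y)<.3)&(abs(z)<.012)&(s<40); print(n,"table z med",np.nanmedian(z[tab]),"sd",np.nanstd(z[tab]))
    blue=(h>100)&(h<125)&(s>120); red=((h<8)|(h>172))&(s>130); white=(s<40)&(v>110); dark=v<60
    yel=(h>15)&(h<35)&(s>130)
    def near(k): a,b,q=reg[k]; return (np.hypot(x-a,y-b)<q)
    def rep(name,m,zk=None):
        q=w[m]; 
        if len(q)<4: print(name,len(q)); return
        med=np.median(q[:,2]); q=q[abs(q[:,2]-med)<.006]
        rc=cv2.minAreaRect((q[:,:2]*1000).astype(np.float32))
        print(f"{name:10s}",len(q),"mean",q.mean(0),"rect",np.round(rc[0],1),np.round(rc[1],1),round(rc[2],1))
    rep("pin",near("pin")&blue&(z>.064))
    rep("redpin",near("rack")&red&(z>.064))
    rep("rack",near("rack")&white&(z>.04)&(z<.05))
    rep("rib",near("up")&dark&(z>.08))
    rep("dome",near("up")&blue&(z>.05)&(z<.062))
    rep("yellow",near("up")&yel)
    rep("flange",near("up")&(blue|yel)&(z>.005)&(z<.018))
    rep("frame",near("low")&red)
    rep("blocktop",near("low")&(z>.017)&(z<.036)&((s<40)|red))
    rep("bigdowel",near("low")&yel&(z>.035)&(np.hypot(x-.62,y+.01)>.03))
    rep("fork",near("low")&(z>.037)&(z<.048)&(s<60))
E
```

```text
top table z med -0.0002576635580099351 sd 0.0027065819374605432
pin        52 mean [ 0.4825 -0.3142  0.0706] rect [ 483.2 -314.4] [19.4 20.5] 80.2
redpin     47 mean [ 0.5805 -0.2935  0.0716] rect [ 581.  -292.9] [19.8 19.2] 6.4
rack       743 mean [ 0.5313 -0.3036  0.0451] rect [ 532.4 -305. ] [151.5  51.9] 12.2
rib        145 mean [0.4803 0.2704 0.0871] rect [479.9 270.2] [69.4 14.2] 21.3
dome       945 mean [0.4799 0.2684 0.0553] rect [480.5 270.4] [ 89.  100.2] 20.5
yellow     116 mean [0.4184 0.2475 0.0116] rect [418.4 247.4] [39.6 89. ] 21.0
flange     955 mean [0.4786 0.2681 0.0113] rect [481.1 270.4] [180.8  99.9] 21.2
frame      295 mean [ 0.6171 -0.0111  0.0296] rect [616.7 -12. ] [96.4 90.1] 82.1
blocktop   2210 mean [ 0.6164 -0.0132  0.0253] rect [616.9 -13.2] [116.1 192.3] 82.4
bigdowel   17 mean [ 0.5498 -0.0032  0.0529] rect [549.5  -3.5] [10.1 11.8] 18.0
fork       231 mean [ 0.6097 -0.0124  0.0412] rect [613.4 -15.5] [ 48.5 139.6] 77.6
scene table z med 0.001486752478673914 sd 0.002596912841216549
pin        17 mean [ 0.4867 -0.3088  0.0713] rect [ 487.  -308.8] [20.3 13.9] 53.2
redpin     18 mean [ 0.5854 -0.2874  0.0724] rect [ 584.5 -288.3] [12.9 14.1] 49.3
rack       267 mean [ 0.5418 -0.2938  0.0464] rect [ 533.7 -303.6] [152.7  55.7] 12.5
rib        97 mean [0.486  0.2771 0.0883] rect [484.5 275.9] [67.1 14.9] 22.7
dome       652 mean [0.486  0.2788 0.0565] rect [482.  275.5] [91.6 97.6] 21.0
yellow 0
flange     523 mean [0.5395 0.2979 0.0124] rect [486.8 275.8] [172.6  97.1] 21.3
frame      147 mean [ 0.6271 -0.0065  0.0312] rect [618.5  -9. ] [100.9  89.8] 82.5
blocktop   1247 mean [ 0.6284 -0.0041  0.0269] rect [618.  -10.6] [122.7 194.2] 83.3
bigdowel   12 mean [0.5543 0.0024 0.0471] rect [553.5   1.6] [12.9  6.1] 44.8
fork       169 mean [ 0.6142 -0.0085  0.0423] rect [621.7 -11.3] [ 49.3 134.8] 82.8
```

The smaller blue cover is at top pixel (212,181), the larger blue look-alike is at (315,174), and the orange one is at (240,108). I take the smaller blue one: its measured footprint is 181 x 100 mm, matching the text. The blue pin is at top pixel (210,393), and the lower half is at (166,281) with its brass dowel towards the robot. Moving over the pin now.

{"method": "servo_tool", "body": {"series": [[25,-15,0,0,0,0,1],[25,-15,0,0,0,0,1],[25,-15,0,0,0,0,1],[25,-15,0,0,0,0,1],[25,-15,0,0,0,0,1],[25,-15,0,0,0,0,1],[25,-15,0,0,0,0,1],[25,-15,0,0,0,0,1],[25,-15,0,0,0,0,1],[25,-15,0,0,0,0,1],[25,-16,0,0,0,0,1],[24,-16,0,0,0,0,1]]}}

```text
t: 2.45
ee_pos: [0.484, -0.3134, 0.2315]
tool_rot: [3.141, -0.0, 0.449]
contact_force: [-0.4, -0.5, 0.7]
gripper_width: 0.997
grasp_force: 0.0
```

{"method": "servo_tool", "body": {"series": [[0,0,25,0,0,0.06,1],[0,0,25,0,0,0.06,1],[0,0,25,0,0,0.06,1],[0,0,25,0,0,0.056,1],[0,0,0,0,0,0,1],[0,0,0,0,0,0,1]]}}

```text
t: 3.05
ee_pos: [0.4834, -0.3145, 0.1317]
tool_rot: [-3.141, 0.0, 0.214]
contact_force: [0.8, 1.0, 1.5]
gripper_width: 1.007
grasp_force: 0.0
```

```bash
cat >> h.py <<'E'
def go(x,y,z,yawdeg):
    "remaining move in tool axes: mm, then az rad"
    s=r.sense(); R=Rotation.from_euler("xyz",s["tool_rot"]); 
    T=Rotation.from_euler("xyz",[np.pi,0,np.radians(yawdeg)])
    d=R.inv().apply(np.array([x,y,z])-s["ee_pos"])*1000
    print("t",round(s["t"],2),"ee",np.round(s["ee_pos"],4),"rpy",np.round(s["tool_rot"],3),"F",np.round(s["contact_force"],1),"w",round(s["gripper_width"],3),"gf",s["grasp_force"])
    print("move",np.round(d,1),"rot",np.round((R.inv()*T).as_rotvec(),3))
E
python3 -c "
from h import *
go(.4838,-.3140,.049,12.2)"
```

```text
t 3.05 ee [ 0.4834 -0.3145  0.1317] rpy [-3.141  0.     0.214] F [0.8 1.  1.5] w 1.007 gf 0.0
move [ 0.5 -0.4 82.7] rot [-0.     0.     0.001]
```

{"method": "servo_tool", "body": {"series": [[0,0,25,0,0,0,1],[0,0,25,0,0,0,1],[0,0,18,0,0,0,1],[0,0,10,0,0,0,1],[0,0,5,0,0,0,1],[0,0,0,0,0,0,1]]}}

```text
t: 3.65
ee_pos: [0.4838, -0.3148, 0.0489]
tool_rot: [3.141, -0.001, 0.213]
contact_force: [0.4, 0.5, -0.4]
gripper_width: 0.998
grasp_force: 0.0
```

{"method": "servo_tool", "body": {"series": [[0,0,0,0,0,0,-1],[0,0,0,0,0,0,-1],[0,0,0,0,0,0,-1],[0,0,0,0,0,0,-1],[0,0,0,0,0,0,-1],[0,0,0,0,0,0,-1],[0,0,0,0,0,0,-1],[0,0,0,0,0,0,-1],[0,0,0,0,0,0,-1],[0,0,0,0,0,0,-1]]}}

```text
t: 4.65
ee_pos: [0.4834, -0.3141, 0.0488]
tool_rot: [-3.141, -0.0, 0.213]
contact_force: [-0.9, 1.3, 5.2]
gripper_width: 0.236
grasp_force: 58.4
```

{"method": "servo_tool", "body": {"series": [[0,0,-20,0,0,0,-1],[0,0,-25,0,0,0,-1],[0,0,-25,0,0,0,-1],[0,0,-10,0,0,0,-1],[0,0,0,0,0,0,-1]]}}

```text
t: 5.15
ee_pos: [0.4842, -0.315, 0.1296]
tool_rot: [3.14, -0.002, 0.213]
contact_force: [-0.4, -0.2, -0.9]
gripper_width: 0.234
grasp_force: 58.7
```

{"method": "servo_tool", "body": {"series": [[18,-25,0,0,0,0,-1],[18,-25,0,0,0,0,-1],[18,-25,0,0,0,0,-1],[18,-25,0,0,0,0,-1],[18,-25,0,0,0,0,-1],[18,-25,0,0,0,0,-1],[18,-25,0,0,0,0,-1],[18,-25,0,0,0,0,-1],[18,-25,0,0,0,0,-1],[18,-25,0,0,0,0,-1],[14,-17,0,0,0,0,-1]]}}

```text
t: 6.25
ee_pos: [0.6161, -0.0097, 0.1264]
tool_rot: [-3.14, 0.002, 0.215]
contact_force: [-0.8, 0.2, -0.6]
gripper_width: 0.233
grasp_force: 58.8
```

{"method": "servo_tool", "body": {"series": [[0,0,0,0,0,0.09,-1],[0,0,0,0,0,0.09,-1],[0,0,0,0,0,0.09,-1],[0,0,0,0,0,0.075,-1],[0,0,0,0,0,0,-1],[0,0,0,0,0,0,-1]]}}

```text
t: 6.85
ee_pos: [0.6159, -0.0125, 0.1271]
tool_rot: [3.141, 0.002, -0.13]
contact_force: [-0.2, 0.6, -1.0]
gripper_width: 0.234
grasp_force: 58.8
```

```bash
python3 - <<'E'
from h import *
go(.6171,-.0125,.129,-7.6)
o=[]
for n in ("top","scene"):
    p=r.read_camera(n); np.save(n+"1.npy",p,allow_pickle=True); w=cloud(p)
    c=(110,215,220,340) if n=="top" else (180,285,190,310)
    o.append(cv2.resize(p["pixels"][c[0]:c[1],c[2]:c[3]],(400,350),interpolation=cv2.INTER_CUBIC))
cv2.imwrite("pics/held.png",np.hstack(o))
E
```

```text
t 6.85 ee [ 0.6159 -0.0125  0.1271] rpy [ 3.141e+00  2.000e-03 -1.300e-01] F [-0.2  0.6 -1. ] w 0.234 gf 58.77194881439209
move [ 1.2 -0.2 -1.9] rot [0.    0.002 0.003]
```

View pics/held.png

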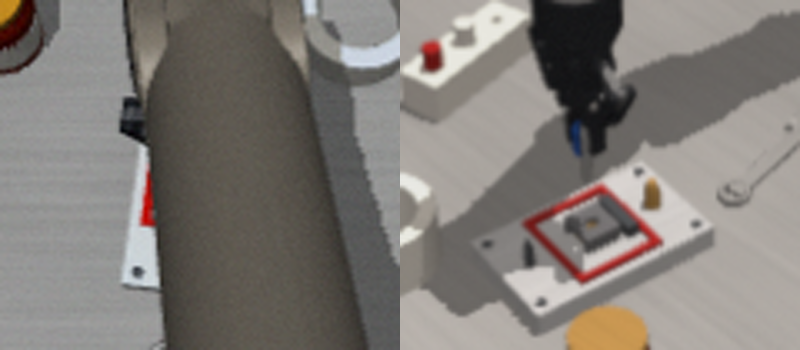

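{"method": "servo_tool", "body": {"series": [[1,0,15,0,-0.002,0.003,-1],[0,0,15,0,0,0,-1],[0,0,8,0,0,0,-1],[0,0,4,0,0,0,-1],[0,0,4,0,0,0,-1],[0,0,3,0,0,0,-1],[0,0,0,0,0,0,-1]]}}

```text
t: 7.65
ee_pos: [0.6173, -0.0119, 0.0791]
tool_rot: [-3.141, 0.002, -0.135]
contact_force: [-0.7, 2.8, -0.5]
gripper_width: 0.232
grasp_force: 58.7
```

```bash
python3 - <<'E'
from h import *
go(.6171,-.0125,.046,-7.6)
p=r.read_camera("scene"); np.save("scene2.npy",p,allow_pickle=True)
cv2.imwrite("pics/held2.png",cv2.resize(p["pixels"][205:275,210:290],(800,600),interpolation=cv2.INTER_CUBIC)[:, :700])
E
```

```text
t 7.65 ee [ 0.6173 -0.0119  0.0791] rpy [-3.141e+00  2.000e-03 -1.350e-01] F [-0.7  2.8 -0.5] w 0.232 gf 58.74843120574951
move [-0.   0.7 33.1] rot [-0.001  0.002 -0.002]
```

View pics/held2.png

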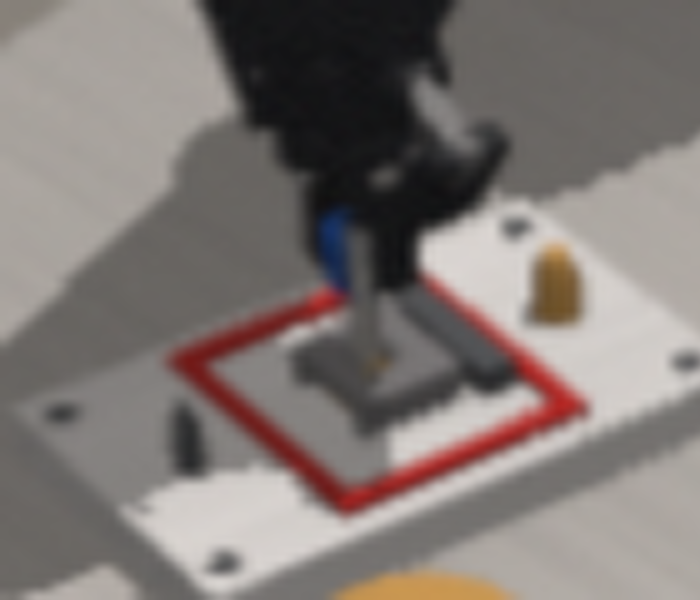

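{"method": "servo_tool", "body": {"series": [[0,-0.5,3,0,0,0,-1],[0,0,3,0,0,0,-1],[0,0,2,0,0,0,-1],[0,0,0,0,0,0,-1]]}}

```text
t: 8.1
ee_pos: [0.6171, -0.0112, 0.0708]
tool_rot: [-3.141, 0.003, -0.135]
contact_force: [-1.8, 5.2, -0.1]
gripper_width: 0.235
grasp_force: 58.8
```

{"method": "servo_tool", "body": {"series": [[-0.3,-1,0,0,0,0,-1],[0,0,3,0,0,0,-1],[0,0,3,0,0,0,-1],[0,0,0,0,0,0,-1]]}}

```text
t: 8.5
ee_pos: [0.6171, -0.011, 0.0647]
tool_rot: [3.142, 0.003, -0.135]
contact_force: [-1.9, 3.4, -1.9]
gripper_width: 0.238
grasp_force: 58.8
```

{"method": "servo_tool", "body": {"series": [[-0.3,-0.7,0,0,0,0,-1],[0,0,3,0,0,0,-1],[0,0,3,0,0,0,-1],[0,0,3,0,0,0,-1],[0,0,0,0,0,0,-1]]}}

```text
t: 9.0
ee_pos: [0.617, -0.0107, 0.0558]
tool_rot: [3.141, 0.002, -0.135]
contact_force: [-1.1, 1.6, -2.7]
gripper_width: 0.234
grasp_force: 58.8
```

{"method": "servo_tool", "body": {"series": [[0,-0.3,3,0,0,0,-1],[0,0,3,0,0,0,-1],[0,0,2,0,0,0,-1],[0,0,1,0,0,0,-1],[0,0,0,0,0,0,-1]]}}

```text
t: 9.5
ee_pos: [0.6172, -0.0103, 0.0471]
tool_rot: [3.141, 0.002, -0.135]
contact_force: [-0.6, 0.7, -2.6]
gripper_width: 0.237
grasp_force: 58.8
```

{"method": "servo_tool", "body": {"series": [[0,0,1,0,0,0,-1],[0,0,1,0,0,0,-1],[0,0,0,0,0,0,-1]]}}

```text
t: 9.8
ee_pos: [0.6173, -0.0102, 0.0459]
tool_rot: [3.142, 0.002, -0.135]
contact_force: [-3.5, 0.2, 4.5]
gripper_width: 0.234
grasp_force: 59.6
```

{"method": "servo_tool", "body": {"series": [[0,0,1,0,0,0,-1],[0,0,0,0,0,0,-1]]}}

```text
t: 10.0
ee_pos: [0.6173, -0.0102, 0.0458]
tool_rot: [3.142, 0.002, -0.135]
contact_force: [-5.0, 1.2, 11.9]
gripper_width: 0.231
grasp_force: 60.3
```

{"method": "servo_tool", "body": {"series": [[0,0,0,0,0,0,1],[0,0,0,0,0,0,1],[0,0,0,0,0,0,1],[0,0,0,0,0,0,1],[0,0,0,0,0,0,1],[0,0,0,0,0,0,1],[0,0,0,0,0,0,1]]}}

```text
t: 10.7
ee_pos: [0.6172, -0.0101, 0.0443]
tool_rot: [3.142, 0.002, -0.135]
contact_force: [-0.0, -0.8, 0.9]
gripper_width: 1.002
grasp_force: 0.0
```

{"method": "servo_tool", "body": {"series": [[0,0,-15,0,0,0,1],[0,0,-25,0,0,0,1],[0,0,-30,0,0,0,1],[0,0,-30,0,0,0,1],[0,0,-10,0,0,0,1],[0,0,0,0,0,0,1]]}}

```text
t: 11.3
ee_pos: [0.6187, -0.0101, 0.1568]
tool_rot: [-3.141, -0.002, -0.135]
contact_force: [0.1, 1.0, 0.0]
gripper_width: 0.999
grasp_force: 0.0
```

```bash
python3 - <<'E'
from h import *
go(.481,.271,.156,21.1)
p=r.read_camera("scene"); np.save("scene3.npy",p,allow_pickle=True); w=cloud(p)
hsv=cv2.cvtColor(p["pixels"],cv2.COLOR_BGR2HSV).astype(int); m=(abs(hsv[...,0]-112)<13)&(hsv[...,1]>120)&(np.hypot(w[...,0]-.617,w[...,1]+.01)<.06)
q=w[m]; print(len(q),q.mean(0),np.sort(q[:,2])[-8:])
E
```

```text
t 11.3 ee [ 0.6187 -0.0101  0.1568] rpy [-3.141e+00 -2.000e-03 -1.350e-01] F [0.1 1.  0. ] w 0.999 gf 0.0
move [-174.4 -259.9    0.6] rot [-0.    -0.002 -0.504]
51 [ 0.62154707 -0.00565829  0.06084419] [0.06940837 0.070029   0.0701052  0.07029682 0.07032097 0.07049845
 0.07089042 0.07094362]
```

{"method": "servo_tool", "body": {"series": [[-15,-22,0,0,0,0,1],[-15,-22,0,0,0,0,1],[-15,-22,0,0,0,0,1],[-15,-22,0,0,0,0,1],[-15,-22,0,0,0,0,1],[-15,-22,0,0,0,0,1],[-14,-22,0,0,0,0,1],[-14,-22,0,0,0,0,1],[-14,-22,0,0,0,0,1],[-14,-22,0,0,0,0,1],[-14,-22,0,0,0,0,1],[-14,-20,0,0,0,0,1]]}}

```text
t: 12.55
ee_pos: [0.4787, 0.2735, 0.1529]
tool_rot: [3.14, 0.004, -0.135]
contact_force: [0.4, 0.2, 0.2]
gripper_width: 1.005
grasp_force: 0.0
```

{"method": "servo_tool", "body": {"series": [[0,0,0,0,0,-0.1,1],[0,0,0,0,0,-0.1,1],[0,0,0,0,0,-0.1,1],[0,0,0,0,0,-0.1,1],[0,0,0,0,0,-0.104,1],[0,0,0,0,0,0,1],[0,0,0,0,0,0,1]]}}

```text
t: 13.25
ee_pos: [0.4796, 0.2725, 0.1535]
tool_rot: [-3.141, 0.004, 0.366]
contact_force: [-0.2, -0.7, 0.4]
gripper_width: 1.0
grasp_force: 0.0
```

```bash
python3 -c "
from h import *
go(.482,.2735,.063,21.1)"
```

```text
t 13.25 ee [0.4796 0.2725 0.1535] rpy [-3.141  0.004  0.366] F [-0.2 -0.7  0.4] w 1.0 gf 0.0
move [ 2.9 -0.  90.5] rot [-0.001  0.004 -0.002]
```

{"method": "servo_tool", "body": {"series": [[2,0,20,0,0.003,-0.002,1],[1,0,25,0,0,0,1],[0,0,25,0,0,0,1],[0,0,12,0,0,0,1],[0,0,7,0,0,0,1],[0,0,0,0,0,0,1],[0,0,0,0,0,0,1]]}}

```text
t: 13.95
ee_pos: [0.4836, 0.2746, 0.0664]
tool_rot: [-3.14, -0.002, 0.37]
contact_force: [0.6, -0.1, 0.1]
gripper_width: 0.999
grasp_force: 0.0
```

{"method": "servo_tool", "body": {"series": [[0,0,0,0,0,0,-1],[0,0,0,0,0,0,-1],[0,0,0,0,0,0,-1],[0,0,0,0,0,0,-1],[0,0,0,0,0,0,-1],[0,0,0,0,0,0,-1],[0,0,0,0,0,0,-1],[0,0,0,0,0,0,-1],[0,0,0,0,0,0,-1],[0,0,0,0,0,0,-1]]}}

```text
t: 14.95
ee_pos: [0.4831, 0.2744, 0.0658]
tool_rot: [-3.14, -0.002, 0.371]
contact_force: [-2.3, 0.9, 4.7]
gripper_width: 0.175
grasp_force: 64.7
```

```bash
python3 -c "
from h import *
go(.482,.2735,.063,21.1)"
```

```text
t 14.95 ee [0.4831 0.2744 0.0658] rpy [-3.14e+00 -2.00e-03  3.71e-01] F [-2.3  0.9  4.7] w 0.175 gf 64.68465685844421
move [-1.4  0.5  2.8] rot [-0.001 -0.002  0.003]
```

{"method": "servo_tool", "body": {"series": [[0,0,-10,0,0,0,-1],[0,0,-20,0,0,0,-1],[0,0,-25,0,0,0,-1],[0,0,-25,0,0,0,-1],[0,0,-15,0,0,0,-1],[0,0,0,0,0,0,-1]]}}

```text
t: 15.55
ee_pos: [0.484, 0.2742, 0.1627]
tool_rot: [-3.14, -0.005, 0.37]
contact_force: [0.7, 0.4, -4.4]
gripper_width: 0.167
grasp_force: 63.8
```

{"method": "servo_tool", "body": {"series": [[2,15,0,0,0,0,-1],[2,26,0,0,0,0,-1],[2,28,0,0,0,0,-1],[2,28,0,0,0,0,-1],[2,28,0,0,0,0,-1],[2,28,0,0,0,0,-1],[2,28,0,0,0,0,-1],[2,28,0,0,0,0,-1],[2,28,0,0,0,0,-1],[2,28,0,0,0,0,-1],[2,28,0,0,0,0,-1],[1,22,0,0,0,0,-1]]}}

```text
t: 16.75
ee_pos: [0.6178, -0.015, 0.1583]
tool_rot: [-3.141, 0.002, 0.368]
contact_force: [0.1, -0.3, -5.2]
gripper_width: 0.172
grasp_force: 63.6
```

{"method": "servo_tool", "body": {"series": [[0,0,0,0,0,0.05,-1],[0,0,0,0,0,0.07,-1],[0,0,0,0,0,0.07,-1],[0,0,0,0,0,0.07,-1],[0,0,0,0,0,0.07,-1],[0,0,0,0,0,0.07,-1],[0,0,0,0,0,0.06,-1],[0,0,0,0,0,0.04,-1],[0,0,0,0,0,0,-1],[0,0,0,0,0,0,-1]]}}

```text
t: 17.75
ee_pos: [0.6177, -0.0122, 0.1591]
tool_rot: [-3.141, 0.002, -0.129]
contact_force: [-0.5, 0.1, -4.8]
gripper_width: 0.172
grasp_force: 63.6
```

```bash
python3 - <<'E'
from h import *
np.set_printoptions(precision=4,suppress=True)
go(.619,-.0104,.13,-7.5)
p=r.read_camera("scene"); np.save("scene4.npy",p,allow_pickle=True); w=cloud(p)
hsv=cv2.cvtColor(p["pixels"],cv2.COLOR_BGR2HSV).astype(int); x,y,z=[w[...,i] for i in range(3)]
m=(abs(hsv[...,0]-112)<13)&(hsv[...,1]>120)&(np.hypot(x-.617,y+.01)<.15)
print(np.histogram(z[m],20))
for n,a,b in (("dome",.147,.16),("flange",.1,.112)):
    q=w[m&(z>a)&(z<b)]; 
    if len(q)>4: print(n,len(q),q.mean(0),cv2.minAreaRect((q[:,:2]*1000).astype(np.float32)))
cv2.imwrite("pics/up4.png",cv2.resize(p["pixels"][150:290,170:330],(800,600),interpolation=cv2.INTER_CUBIC))
E
```

```text
t 17.75 ee [ 0.6177 -0.0122  0.1591] rpy [-3.141  0.002 -0.129] F [-0.5  0.1 -4.8] w 0.172 gf 63.633917570114136
move [ 1.1 -1.9 29.1] rot [-0.     0.002  0.002]
(array([  6,   6,   0,   0,   0,   0,   0,  34, 309, 298,  86,  71,  81,
        71, 142, 336,   6,   1,   2,   6]), array([0.0424, 0.0495, 0.0567, 0.0638, 0.0709, 0.078 , 0.0852, 0.0923,
       0.0994, 0.1065, 0.1137, 0.1208, 0.1279, 0.135 , 0.1421, 0.1493,
       0.1564, 0.1635, 0.1706, 0.1778, 0.1849]))
dome 416 [0.6247 0.0065 0.151 ] ((616.8902587890625, -7.878887176513672), (98.701171875, 90.6131362915039), 82.6369400024414)
flange 582 [ 0.6526 -0.0033  0.1063] ((616.7779541015625, -9.582366943359375), (100.29216766357422, 180.58226013183594), 81.91101837158203)
```

View pics/up4.png

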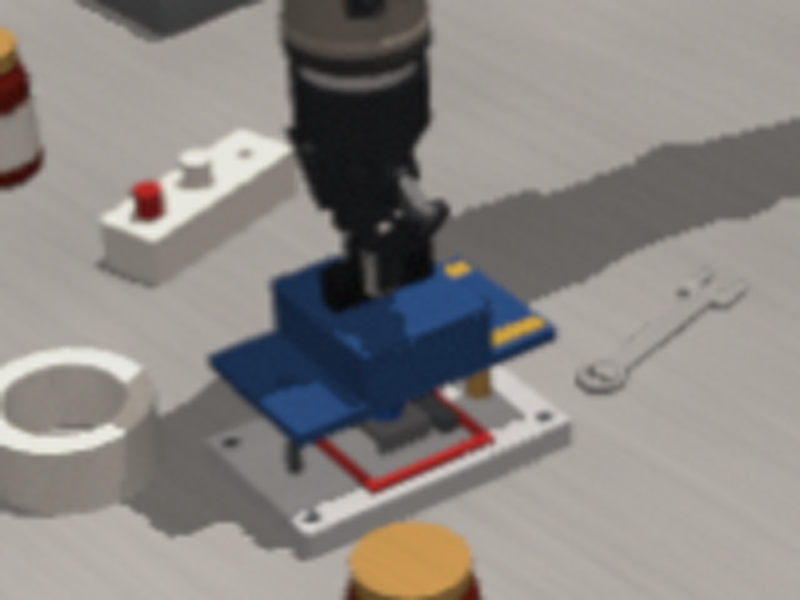

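{"method": "servo_tool", "body": {"series": [[1,-2,5,0,-0.002,0.002,-1],[0,0,10,0,0,0,-1],[0,0,10,0,0,0,-1],[0,0,6,0,0,0,-1],[0,0,3,0,0,0,-1],[0,0,0,0,0,0,-1]]}}

```text
t: 18.4
ee_pos: [0.6194, -0.0094, 0.1257]
tool_rot: [-3.14, 0.002, -0.131]
contact_force: [-0.6, 0.1, -3.2]
gripper_width: 0.17
grasp_force: 63.7
```

{"method": "servo_tool", "body": {"series": [[0,0,3,0,0,0,-1],[0,0,3,0,0,0,-1],[0,0,2,0,0,0,-1],[0,0,0,0,0,0,-1]]}}

```text
t: 18.8
ee_pos: [0.6196, -0.0093, 0.1181]
tool_rot: [-3.14, 0.002, -0.131]
contact_force: [0.4, -0.5, -4.3]
gripper_width: 0.17
grasp_force: 63.7
```

```bash
python3 -c "
from h import *
go(.619,-.0104,.12,-7.5);print(r.sense()['ft_torque'])"
```

```text
t 18.8 ee [ 0.6196 -0.0093  0.1181] rpy [-3.14e+00  2.00e-03 -1.31e-01] F [ 0.4 -0.5 -4.3] w 0.17 gf 63.66718053817749
move [-0.4  1.1 -1.9] rot [-0.001  0.002 -0.   ]
[-0.04359838 -0.00457598 -0.02871515]
```

{"method": "servo_tool", "body": {"series": [[-0.4,0.8,2,0,0,0,-1],[0,0,2,0,0,0,-1],[0,0,2,0,0,0,-1],[0,0,2,0,0,0,-1],[0,0,0,0,0,0,-1]]}}

```text
t: 19.3
ee_pos: [0.619, -0.01, 0.11]
tool_rot: [-3.14, 0.002, -0.131]
contact_force: [-0.9, -0.8, -4.5]
gripper_width: 0.172
grasp_force: 63.7
```

{"method": "servo_tool", "body": {"series": [[0,0,3,0,0,0,-1],[0,0,3,0,0,0,-1],[0,0,3,0,0,0,-1],[0,0,3,0,0,0,-1],[0,0,0,0,0,0,-1]]}}

```text
t: 19.8
ee_pos: [0.6189, -0.01, 0.0978]
tool_rot: [-3.14, 0.002, -0.131]
contact_force: [0.2, 0.6, -4.0]
gripper_width: 0.177
grasp_force: 63.7
```

{"method": "servo_tool", "body": {"series": [[0,0,2,0,0,0,-1],[0,0,2,0,0,0,-1],[0,0,2,0,0,0,-1],[0,0,1,0,0,0,-1],[0,0,0,0,0,0,-1],[0,0,0,0,0,0,-1]]}}

```text
t: 20.4
ee_pos: [0.6195, -0.0098, 0.092]
tool_rot: [-3.14, 0.001, -0.131]
contact_force: [-3.4, 0.8, 4.4]
gripper_width: 0.17
grasp_force: 64.8
```

{"method": "servo_tool", "body": {"series": [[0,0,1,0,0,0,-1],[0,0,0,0,0,0,-1],[0,0,0,0,0,0,-1]]}}

```text
t: 20.7
ee_pos: [0.6195, -0.0098, 0.0911]
tool_rot: [-3.14, 0.001, -0.131]
contact_force: [-3.0, 1.4, 6.8]
gripper_width: 0.175
grasp_force: 65.2
```

{"method": "servo_tool", "body": {"series": [[0,0,1,0,0,0,-1],[0,0,0,0,0,0,-1],[0,0,0,0,0,0,-1]]}}

```text
t: 21.0
ee_pos: [0.6195, -0.0097, 0.0909]
tool_rot: [-3.14, 0.001, -0.131]
contact_force: [-6.1, 0.8, 11.9]
gripper_width: 0.174
grasp_force: 66.0
```

{"method": "servo_tool", "body": {"series": [[0,0,1,0,0,0,-1],[0,0,0,0,0,0,-1],[0,0,0,0,0,0,-1]]}}

```text
t: 21.3
ee_pos: [0.6194, -0.0098, 0.0908]
tool_rot: [-3.14, 0.001, -0.131]
contact_force: [-9.9, 1.4, 19.2]
gripper_width: 0.174
grasp_force: 67.1
```

```bash
python3 - <<'E'
from h import *
p=r.read_camera("scene"); w=cloud(p)
hsv=cv2.cvtColor(p["pixels"],cv2.COLOR_BGR2HSV).astype(int); x,y,z=[w[...,i] for i in range(3)]
m=(abs(hsv[...,0]-112)<13)&(hsv[...,1]>120)&(np.hypot(x-.617,y+.01)<.15)
for a,b in ((.075,.09),(.028,.046)):
    q=w[m&(z>a)&(z<b)]; A=np.c_[q-q.mean(0)]; n=np.linalg.svd(A,full_matrices=False)[2][2]
    print(len(q),np.median(q[:,2]),cv2.minAreaRect((q[:,:2]*1000).astype(np.float32)),n)
go(.619,-.0104,.091,-7.5)
cv2.imwrite("pics/fin.png",cv2.resize(p["pixels"][180:300,180:340],(800,600),interpolation=cv2.INTER_CUBIC))
E
```

```text
451 0.08208846770057354 ((619.1275634765625, -7.256988525390625), (101.89205932617188, 88.80101776123047), 84.19970703125) [0.01479148 0.01442912 0.99978648]
553 0.03836877146888795 ((618.417724609375, -9.299964904785156), (106.33938598632812, 181.36180114746094), 82.30587768554688) [-2.73489559e-04 -8.59328071e-03 -9.99963040e-01]
t 21.35 ee [ 0.6194 -0.0098  0.0908] rpy [-3.14e+00  1.00e-03 -1.31e-01] F [-9.2  1.7 19.6] w 0.171 gf 67.06941246986389
move [-0.4  0.7 -0.2] rot [-0.002  0.001 -0.   ]
```

View pics/fin.png

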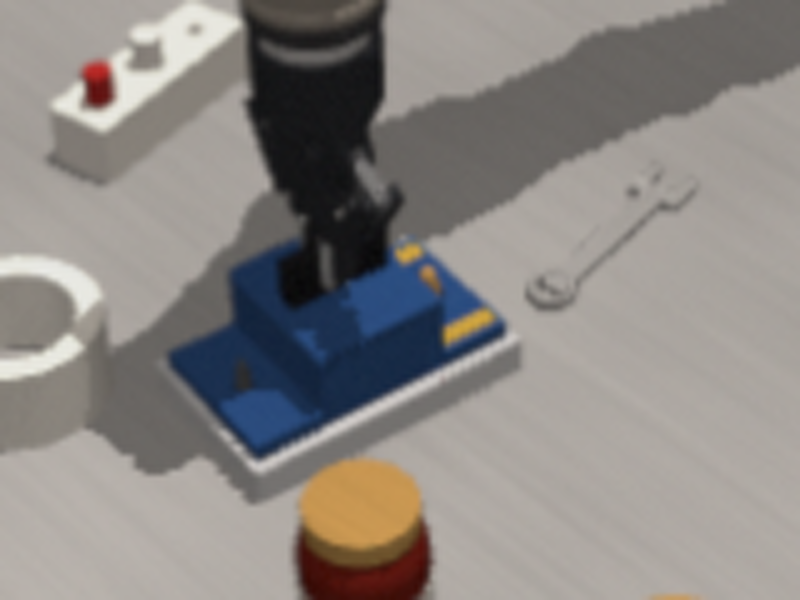

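The picture shows the cover flush on the block. The thin dowel comes through at about (243,375) and the brass dowel at (430,278), next to the yellow marks. The measured dome (82 mm) and flange (38 mm) heights match closed. Handing in.

```bash
python3 -c "
from plant import r
print(r.job_done())"
```

```text
the job is handed in; nothing more can be done
None
```

I handed the job in with the blue pin fully home and the blue upper half held pressed shut on both dowels at about 19 N. The spare pins and bystanders were left alone; no verdict came back.

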